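Nest the battery and speed controller in the race car's bay

TASK

Get the model car ready for its next heat: fit the blue L-shaped battery and the grey L-shaped speed controller into the car's orange-walled bay, nested round each other and clear of the white servo in its corner, so that both lie flat on the bay floor (there is only one arrangement that fits). Set them down rather than dropping them, and leave the red battery, which belongs to another car, where it is.

Things in the scene. Friction and masses are not known exactly. Their poses are not given: they have to be found in the camera images.
- car: Model car fixed on a blue stand, 300 x 172 mm, tyre tops at 71 mm. Origin: on the table under the bay's middle; +x to the nose (black bumper), +y to its left, z up. Bay, centred on the origin: inside 138 (x) by 98 mm (y), floor 33 mm above the table, orange walls 4 mm thick, 10 mm high. White servo block, 15 mm high, fills its front right corner (x over 35, y under -24 mm).
- battery: Blue L, 0.2 kg, body 18 mm high; black rib on it to pinch from above: 18 mm thick (x), 28 long (y), top 42 mm above underside. Origin: underside, below the rib's middle. Long leg x -50..78, y -15..23 mm; foot x -50..-12, to y -65. In place: axes parallel to the car's, +x to the nose, origin at car x -14, y 21 mm (foot at the rear, to the right), about 5 mm play all round.
- controller: Grey L, 0.09 kg, body 18 mm high; black rib on it to pinch from above: 18 mm thick (x), 30 long (y), top 42 mm above underside. Origin: underside, below the rib's middle. Wide part x -34..17, y -26..19 mm; neck (green lamp) y -2..19, to x 51. In place: axes parallel to the car's, neck (+x) to the nose, left of the servo, origin at car x 13, y -18 mm, about 5 mm play all round.
- wrong_battery: Red battery of another car, loose on the table: the mirror image (y reversed) of the blue one, same sizes, origin under its rib. It cannot lie in this bay; leave it alone.
There are look-alikes about, which are no part of the job. Of the things that look like the battery, the largest one is meant.

How it is judged (in metres and radians):
At the end, for the whole second after the job is handed in: Blue battery and grey controller rest in the bay, released: each origin within 13 mm along and across the car of its stated place, underside less than 4 mm above the bay floor, tilt under 0.1 rad, x axis within 10 degrees of the car's. The red battery is within 30 mm of its start (x of battery in the frame of car between -0.027 and -0.001 m and y of battery in the frame of car between 0.008 and 0.034 m and z of each of battery, controller in the frame of car below 0.037 m and angle between each of battery, controller's own z axis and vertical below 0.1 rad and angle between the x axis of each of battery, controller and the x axis of car, either way round below 0.175 rad and linear speed of each of battery, controller below 0.02 m/s and x of controller in the frame of car between 0 and 0.026 m and y of controller in the frame of car between -0.031 and -0.005 m); the robot touches nothing.
It fails at once if the red battery is moved more than 30 mm (distance of wrong_battery from where it was at the start of the episode above 0.03 m).
It fails at once if the battery is dropped or thrown into the car (over 0.6 m/s just above the bay) (horizontal distance between battery and car below 0.09 m and height (world z) of battery below 0.09 m and linear speed of battery above 0.6 m/s).
It fails at once if the controller is dropped or thrown into the car (over 0.6 m/s just above the bay) (horizontal distance between controller and car below 0.09 m and height (world z) of controller below 0.09 m and linear speed of controller above 0.6 m/s).
It also fails if it takes over 56 s, if anything falls off the work surface, if the arm or the gripper's body presses on something with over 40 N, if the wrist force passes 120 N, or if a joint passes its speed limit or range.

ROBOT

A 6-joint arm with a two-finger parallel gripper is mounted at the origin on the work surface. World frame = base frame: x ahead of the robot, y to its left, z up, the work surface at z = 0. Lengths are in mm, angles in rad, forces in N, time in s.
With the tool pointing down it reaches from about 400 to 825 mm from the base axis. Payload 7 kg.
Tool frame: the origin (TCP) lies at the very end of the fingers, on their centre line; the grasp point (between the pads) lies 19 mm behind it (ctrl.grasp_offset is the distance from the TCP to the grasp point, in mm); x points along the fingers, y is the direction in which the jaws open and shut, and the axes are right-handed (so a half turn about x gives the same grasp; the last joint's range is limited). The gripper opens to 85 mm and grips with 20 to 120 N. Pads are 22 mm wide; open, the fingers measure 114 mm over their backs; the gripper's body (76 mm by 85 mm) begins 54 mm behind the grasp point. The pads swing forward as they close: fully open they stand 13 mm farther back than shut.
Start: joints at [1.533, 0.359, 0.012, 0, -1.224, -0.288], TCP at [216.053, 639.466, 231.302] pointing down, gripper open.
Joint ranges: [-3.07, 3.07], [-1.43, 2.12], [-1.02, 1.25], [-3.03, 1.67], [-3.05, -0], [-3.03, 3.03]. Speed limits (rad/s): [2.39, 2.39, 3.01, 3.14, 3.14, 3.14].

INTERFACE

Orientations are given as a rotation vector (axis times angle).
In Python, from workcell import ctrl gives the robot as it stands. The module is installed in compiled form; this text tells all that it offers.
- The arm moves only by the tool servo_tool, never from a script. Its argument "plan" is a list of rows, each a list of 5 numbers: the gripper's target within -1 to 1 (fully open at 1, half-way at 0, shut at -1), then the shift along the tool's x, y, z in mm, then the turn about the tool's x in units of 6 degrees (1.0 is 6 degrees). A call has 1 to 8 rows; each row shifts and turns the commanded pose from where the row before left it, along the tool's axes as they then stand; what a row does not reach is not made up. A row lasts 1/12 s, in which the tool goes at most 41.7 mm and 7.16 degrees, less where a joint would pass 70% of its speed; a pose out of reach is approached as far as the arm can. A call is refused whole if a number of a shift passes 41.7 or a number of a turn 1, either way. A call with a gripper value outside its range is refused whole. The fingers move at their own pace and stop on an object; "squeeze" is the grip in N (left out, the last holds). Time passes only in rows, so rows that do not move let the fingers close. It gives the time, the measured TCP pose, the force and the opening at its end, in the units of the state.
- ctrl.observe(): the state, without advancing time (a new reading comes with each control period).
- ctrl.grab_frame(name): name is "scene" or "top" or "wrist"; returns the picture (420x560x3 uint8, red, green, blue); there is no depth.
- ctrl.calibration(name): a dict with "intrinsics" (3x3 intrinsics, pixels), "extrinsics" (4x4, takes a point from world to camera coordinates); the wrist camera has in their place "mount" (4x4, takes a point from camera to tool coordinates, whose origin is the TCP and whose axes are the tool frame's). Camera axes: x right, y down, z forward; pixel columns grow to the right and rows downward; lengths in mm; the calibration is good to about 2 mm. A picture is of the moment at which its call begins: read the wrist's pose just before it. calibration takes no time and is no camera call.
- ctrl.sign_off(): hands the job in, once; it reports no verdict.
Trained networks look in the newest picture that a camera, given by its name, has taken for a name from the list of things; names that differ only in an ending like _2 or _b are one class to them, and where a whole thing is asked for, a point or a joint stands for the part that bears it (a point fixed in the world has none). Each returns a list of dicts, best first, with "conf" (0 to 1); they miss things now and then, are a little off and sometimes report something else, mostly with a low value. They report only what shows in the picture. A call takes as long as a camera call. They do not tell look-alikes from the thing itself.
- ctrl.masks_of(label, camera): "mask" (420x560 bool, what is visible of it) and "bbox" ([left, top, width, height] in pixels, round what is visible of it).
The state is a dict: "time_s": time; "joint_positions": joint angles; "joint_velocities": joint speeds; "joint_torque": joint torques, N m; "ee_pos": TCP position; "tool_rot": TCP orientation; "contact_force": force on the tool from outside, world axes, zero at the start; "moment": the same for the moment, N m; "opening": finger opening in mm.
Only numpy, scipy, OpenCV 4.12 (cv2) and the standard library are available. Lean on these libraries where they do the work, as an engineer would, in place of code of your own. Each camera call takes 0.05 s, during which the arm holds its last target. There are 200 camera calls.

## Working session

There is one attempt and no reset: what is moved stays moved. The work goes in short steps, Python scripts to look and compute and a tool call to move; the robot and the scene stay as the last step left them, time stands still between calls to the robot, and variables do not carry over. Pictures are saved under pics/ and viewed, about 8 in all and at most 12, crops included, and the job is handed in when it is done.

Besides the shell and the picture viewer there is one more tool, called as name(argument=value, ...), one argument or row to a line, values as JSON. servo_tool: Moves the arm, as the interface text tells. Its arguments: {"type":"object","properties":{"plan":{"type":"array","items":{"type":"array","items":{"type":"number"}}},"squeeze":{"type":"number"}},"required":["plan"]}

```bash
mkdir -p pics
python3 - <<'E'
from workcell import ctrl
import cv2,numpy as np
np.set_printoptions(precision=2,suppress=True)
s=ctrl.observe(); print(s['time_s'],s['ee_pos'],s['tool_rot'],s['opening'],ctrl.grasp_offset)
for n in ['top','scene']:
    im=ctrl.grab_frame(n); cv2.imwrite(f'pics/{n}0.png',im[...,::-1])
    c=ctrl.calibration(n); print(n,c['intrinsics'],c['extrinsics'])
    for l in ['car','battery','controller','wrong_battery']:
        for d in ctrl.masks_of(l,n):
            ys,xs=np.nonzero(d['mask']); print(l,round(d['conf'],2),d['bbox'],len(xs),xs.mean().round(),ys.mean().round())
print(ctrl.calibration('wrist'))
E
```

```text
0.0 [215.93 639.01 230.36] [-2.05  0.34  2.05] 85.28583596413047 18.700000000000003
top [[478.25   0.   285.98]
 [  0.   478.25 211.95]
 [  0.     0.     1.  ]] [[   0.     -1.      0.01   84.52]
 [  -1.     -0.     -0.07  562.35]
 [   0.07   -0.01   -1.   1159.04]
 [   0.      0.      0.      1.  ]]
car 0.78 [273.0, 127.4, 87.5, 125.6] 5909 318.0 190.0
battery 0.9 [111.9, 219.9, 25.3, 35.2] 601 121.0 241.0
battery 0.74 [149.5, 124.7, 36.8, 36.9] 600 170.0 144.0
battery 0.64 [168.0, 178.2, 52.4, 51.3] 1137 193.0 208.0
controller 0.69 [173.0, 266.2, 21.3, 32.2] 539 185.0 286.0
wrong_battery 0.78 [423.5, 173.2, 39.4, 60.3] 1236 447.0 207.0
scene [[410.47   0.   281.23]
 [  0.   410.47 202.86]
 [  0.     0.     1.  ]] [[   0.13    0.99    0.01 -155.21]
 [   0.7    -0.08   -0.71 -352.37]
 [  -0.7     0.1    -0.71 1449.36]
 [   0.      0.      0.      1.  ]]
car 0.63 [213.1, 171.6, 77.2, 103.3] 5312 253.0 227.0
battery 0.87 [341.7, 189.9, 57.2, 40.1] 956 372.0 209.0
battery 0.86 [397.0, 238.7, 35.5, 37.2] 619 415.0 257.0
battery 0.64 [401.2, 170.1, 38.9, 27.9] 409 423.0 182.0
battery 0.42 [101.1, 210.3, 47.0, 48.8] 1131 120.0 232.0
controller 0.72 [347.5, 150.2, 17.4, 25.6] 349 358.0 162.0
controller 0.71 [340.7, 193.3, 60.1, 40.8] 1016 372.0 209.0
wrong_battery 0.91 [101.4, 213.7, 45.9, 44.9] 1076 120.0 232.0
{'intrinsics': array([[335.58,   0.  , 279.07],
       [  0.  , 335.58, 204.18],
       [  0.  ,   0.  ,   1.  ]]), 'mount': array([[   0.  ,   -0.31,    0.95, -141.7 ],
       [   1.  ,    0.  ,   -0.  ,    0.12],
       [   0.  ,    0.95,    0.31,  -80.13],
       [   0.  ,    0.  ,    0.  ,    1.  ]])}
```

Run:
```python
import cv2
im=cv2.imread('pics/top0.png')[100:320,90:490]
cv2.imwrite('pics/top0c.png',cv2.resize(im,None,fx=2,fy=2,interpolation=cv2.INTER_CUBIC))
```

```text
(no output)
```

View pics/top0c.png

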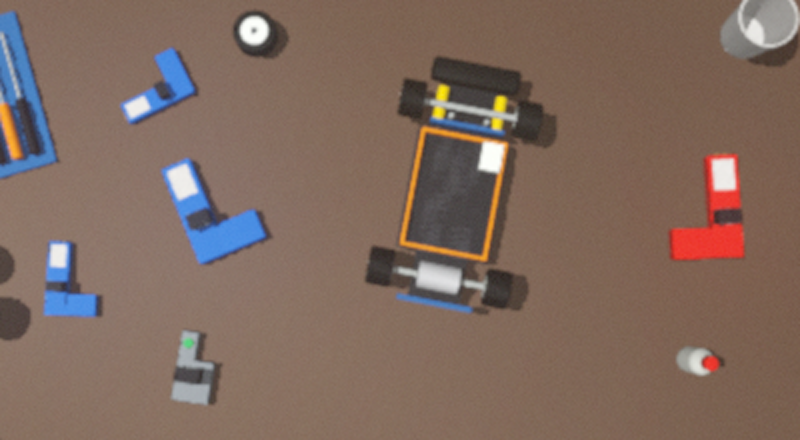

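The top view shows the largest blue L (the battery) at crop (205,215), about 52 px long as expected. The grey controller is at (193,370), the red battery at (720,210), and the car at (455,190) with its nose up. The white servo is at the bay's front right. Next I'll fit poses to the silhouettes.

```bash
cat > h.py <<'E'
from workcell import ctrl
import cv2,numpy as np
from scipy.spatial.transform import Rotation as R
from scipy.optimize import minimize
np.set_printoptions(precision=2,suppress=True)
# boxes: x0,x1,y0,y1,z0,z1
B={'battery':[(-50,78,-15,23,0,18),(-50,-12,-65,23,0,18),(-9,9,-14,14,0,42)],
   'controller':[(-34,17,-26,19,0,18),(-34,51,-2,19,0,18),(-9,9,-15,15,0,42)],
   'bay':[(-73,73,-53,53,43,43)]}
B['wrong_battery']=[(a,b,-d,-c,e,f) for a,b,c,d,e,f in B['battery']]
def tool(s=None):
    s=s or ctrl.observe(); T=np.eye(4); T[:3,:3]=R.from_rotvec(s['tool_rot']).as_matrix(); T[:3,3]=s['ee_pos']; return T
def cam(n):
    c=ctrl.calibration(n)
    return c['intrinsics'], (np.linalg.inv(tool()@c['mount']) if n=='wrist' else c['extrinsics'])
def proj(P,KE):
    K,E=KE; q=(np.asarray(P)@E[:3,:3].T+E[:3,3])@K.T; return q[:,:2]/q[:,2:]
def ray(px,z,KE):
    K,E=KE; Ei=np.linalg.inv(E); d=Ei[:3,:3]@np.linalg.inv(K)@[px[0],px[1],1]; o=Ei[:3,3]; return o+d*(z-o[2])/d[2]
def corners(b): return np.array([(x,y,z) for x in b[:2] for y in b[2:4] for z in b[4:]],float)
def place(P,p,z=0):
    c,s=np.cos(p[2]),np.sin(p[2]); return np.c_[P[:,0]*c-P[:,1]*s+p[0],P[:,0]*s+P[:,1]*c+p[1],P[:,2]+z]
def sil(kind,p,KE,z=0,F=4):
    m=np.zeros((420,560),np.uint8)
    for b in B[kind]:
        h=cv2.convexHull(proj(place(corners(b),p,z),KE).astype(np.float32))
        cv2.fillConvexPoly(m,np.round(h*16).astype(np.int32),255,cv2.LINE_AA,4)
    return m
def fit(kind,mask,KE,z=0,p0=None):
    t=cv2.GaussianBlur(mask.astype(np.float32),(0,0),1.2)
    def f(q):
        p=(q[0],q[1],q[2]/60); a=cv2.GaussianBlur(sil(kind,p,KE,z)/np.float32(255),(0,0),1.2); return float(np.abs(a-t).sum()/t.sum())
    if p0 is None:
        ys,xs=np.nonzero(mask); c=ray((xs.mean(),ys.mean()),z+10,KE); st=[(c[0],c[1],60*a) for a in np.arange(-np.pi,np.pi,.26)]
    else: st=[(p0[0],p0[1],60*(p0[2]+d)) for d in (-.1,0,.1)]
    st=sorted(st,key=f)[:6]; best=None
    for s in st:
        r=minimize(f,s,method='Nelder-Mead',options=dict(initial_simplex=np.array([s]+[np.add(s,e) for e in np.diag([12,12,12])]),xatol=.1,fatol=1e-4))
        if best is None or r.fun<best.fun: best=r
    return np.array([best.x[0],best.x[1],(best.x[2]/60+np.pi)%(2*np.pi)-np.pi]),best.fun
def colmask(im,which):
    h=cv2.cvtColor(im,cv2.COLOR_RGB2HSV); H,S,V=h[...,0],h[...,1],h[...,2]
    if which=='orange': return (H>8)&(H<22)&(S>170)&(V>110)
E
python3 - <<'E'
from h import *
T=tool(); print('tool axes\n',T[:3,:3])
KE=cam('top'); im=ctrl.grab_frame('top')
for l in ['battery','controller','wrong_battery']:
    for d in ctrl.masks_of(l,'top'):
        p,e=fit(l,d['mask'],KE); print(l,d['conf'].__round__(2),d['mask'].sum(),p,round(e,3),'dist',np.hypot(*p[:2]).round())
o=colmask(im,'orange').astype(np.uint8); o[:, :270]=0;o[:,370:]=0
n,lab,st,_=cv2.connectedComponentsWithStats(o); k=1+np.argmax(st[1:,4]); print(st[k])
c,_=cv2.findContours((lab==k).astype(np.uint8),cv2.RETR_EXTERNAL,cv2.CHAIN_APPROX_NONE)
m=cv2.drawContours(np.zeros_like(o),c,-1,1,-1)
print('bay',fit('bay',m,KE,p0=(600,-85,-.1)))
E
```

```text
tool axes
 [[-0.   -0.32 -0.95]
 [-0.   -0.95  0.32]
 [-1.    0.    0.  ]]
battery 0.88 704 [496.84 492.44   0.05] 0.947 dist 700.0
battery 0.76 607 [733.81 374.54   2.25] 1.179 dist 824.0
battery 0.75 1166 [569.17 324.39   0.42] 0.114 dist 655.0
controller 0.25 1137 [556.44 320.05   0.38] 0.505 dist 642.0
wrong_battery 0.72 1195 [ 575.57 -322.08    0.06] 0.125 dist 660.0
[290 164  52  67 434]
bay (array([598.13,  12.71,  -0.19]), np.float64(5.34097957611084))
```

Run:
```python
from h import *
KE=cam('top'); im=ctrl.grab_frame('top')
o=colmask(im,'orange').astype(np.uint8); o[:, :270]=0;o[:,370:]=0
n,lab,st,_=cv2.connectedComponentsWithStats(o); k=1+np.argmax(st[1:,4])
c,_=cv2.findContours((lab==k).astype(np.uint8),cv2.RETR_EXTERNAL,cv2.CHAIN_APPROX_NONE)
m=cv2.drawContours(np.zeros_like(o),c,-1,1,-1)
print('bay',fit('bay',m,KE))
for d in ctrl.masks_of('controller','top'): print(d['conf'],d['bbox'],fit('controller',d['mask'],KE))
print('ctl approx',ray((185,286),10,KE))
bp=np.array([569,324,0]); T=tool()
a=np.radians(-47.6); Rn=R.from_euler('z',a).as_matrix()@T[:3,:3]
print('axes after turn\n',Rn,'\nshift tool frame now',T[:3,:3].T@(np.r_[bp[:2],230]-T[:3,3]))
```

```text
bay (array([598.98,  12.63,  -0.19]), np.float64(5.306572914123535))
0.76 [175.2, 266.2, 19.7, 32.3] (array([380.6 , 333.15,  -0.16]), np.float64(0.18771657347679138))
ctl approx [379.43 333.92  10.  ]
axes after turn
 [[ 0.   -0.92 -0.4 ]
 [ 0.   -0.4   0.92]
 [-1.   -0.    0.  ]] 
shift tool frame now [   1.33  185.91 -435.35]
```

servo_tool(
  plan=[
    [1,0,16.6,-35.6,0],
    [1,0,16.6,-35.6,0],
    [1,0,16.6,-35.6,0],
    [1,0,16.6,-35.6,0],
    [1,0,16.6,-35.6,0],
    [1,0,16.6,-35.6,0],
    [1,0,16.6,-35.6,0],
    [1,0,16.6,-35.6,0],
  ],
)

```text
time_s: 1.47
ee_pos: [444.5, 421.1, 231.7]
tool_rot: [-2.045, 0.335, 2.045]
contact_force: [0.6, 1.0, -0.1]
opening: 85.1
```

servo_tool(
  plan=[
    [1,0,16.6,-35.6,0],
    [1,0,16.6,-35.6,0],
    [1,0,16.6,-35.6,0],
    [1,0,16.6,-35.6,0],
    [1,0,16.6,-35.6,0],
    [1,0,0,0,1],
    [1,0,0,0,1],
    [1,0,0,0,1],
  ],
)

```text
time_s: 2.13
ee_pos: [586.1, 285.8, 231.0]
tool_rot: [-1.849, 0.621, 1.85]
contact_force: [0.0, 0.8, 0.4]
opening: 85.0
```

servo_tool(
  plan=[
    [1,5,0,0,1],
    [1,5,0,0,1],
    [1,5,0,0,1],
    [1,5,0,0,1],
    [1,5,0,0,1],
    [1,0,0,0,0],
    [1,0,0,0,0],
  ],
)

```text
time_s: 2.72
ee_pos: [585.3, 286.8, 206.2]
tool_rot: [-1.505, 0.987, 1.505]
contact_force: [0.5, 0.3, 0.5]
opening: 85.3
```

```bash
cat > look.py <<'E'
import sys
from h import *
label,name,z=sys.argv[1],sys.argv[2],float(sys.argv[3]) if len(sys.argv)>3 else 0
s=ctrl.observe(); T=tool(s); KE=cam('wrist'); im=ctrl.grab_frame('wrist')
print(s['time_s'],T[:3,3],'yaw of tool y',np.degrees(np.arctan2(T[1,1],T[0,1])),s['joint_positions'])
v=im.copy()
for d in ctrl.masks_of(label,'wrist'):
    p,e=fit(label,d['mask'],KE,z); print(d['conf'],d['bbox'],p,np.degrees(p[2]),round(e,3))
    for b in B[label]:
        h=cv2.convexHull(proj(place(corners(b),p,z),KE).astype(np.float32)).astype(int); cv2.polylines(v,[h],True,(0,255,0),1)
cv2.imwrite(f'pics/{name}.png',v[...,::-1])
E
python3 look.py battery w1
```

```text
2.7167 [585.34 286.8  206.15] yaw of tool y -156.47922115725262 [ 0.75  0.34 -0.08  0.   -1.16 -0.34]
0.93 [209.5, 152.3, 119.2, 82.1] [568.63 324.38   0.4 ] 23.139142458729243 0.068
0.93 [66.7, 160.5, 79.7, 84.9] [721.13 387.82   2.03] 116.08698778851021 1.151
0.81 [237.8, 330.3, 91.4, 48.7] [491.34 496.8    0.16] 8.975388934307055 1.297
```

View pics/w1.png

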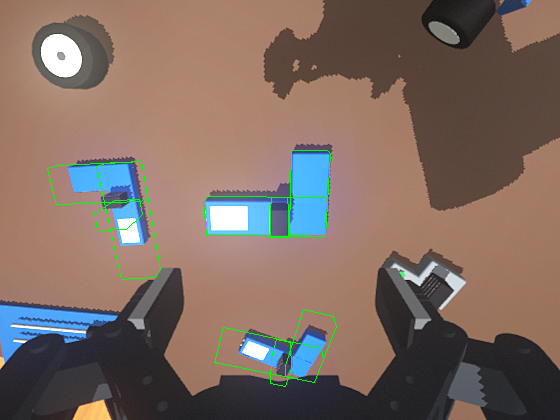

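The overlay sits exactly on the large blue L in the middle of the image (rib at about (281,215)). The two other blue Ls are clearly smaller. Going down to grasp it.

servo_tool(
  plan=[
    [0.3,0,0.2,20.6,0.07],
    [0.2,10,0.1,20.6,0],
    [0.1,35,0,0,0],
    [0.1,35,0,0,0],
    [0.1,35,0,0,0],
    [0.1,30,0,0,0],
    [0.1,15,0,0,0],
    [0.1,10,0,0,0],
  ],
  squeeze=50,
)

```text
time_s: 3.48
ee_pos: [568.1, 323.9, 34.0]
tool_rot: [-1.499, 0.995, 1.5]
contact_force: [-0.6, -0.6, -0.6]
opening: 46.7
```

servo_tool(
  plan=[
    [0.1,10,0,0,0],
    [0.1,5,0,0,0],
    [0.1,0,0,0,0],
  ],
)

```text
time_s: 3.73
ee_pos: [569.0, 324.7, 21.0]
tool_rot: [-1.498, 0.993, 1.498]
contact_force: [-0.0, -0.9, 0.2]
opening: 46.7
```

servo_tool(
  plan=[
    [-1,0,0,0,0],
    [-1,0,0,0,0],
    [-1,0,0,0,0],
    [-1,0,0,0,0],
    [-1,0,0,0,0],
    [-1,0,0,0,0],
    [-1,-5,0,0,0],
    [-1,-15,0,0,0],
  ],
)

```text
time_s: 4.4
ee_pos: [567.4, 323.4, 39.4]
tool_rot: [-1.496, 0.998, 1.499]
contact_force: [-0.8, 0.5, -2.7]
opening: 16.8
```

servo_tool(
  plan=[
    [-1,-25,0,0,0],
    [-1,-35,0,0,0],
    [-1,-35,0,0,0],
    [-1,-35,0,0,0],
    [-1,-35,0,0,0],
    [-1,-20,0,0,0],
    [-1,0,0,0,0],
  ],
)

```text
time_s: 4.98
ee_pos: [570.8, 325.8, 232.6]
tool_rot: [-1.498, 0.984, 1.493]
contact_force: [0.3, 0.2, -0.9]
opening: 16.8
```

Run:
```python
from h import *
s=ctrl.observe(); T=tool(s); print(s['time_s'],T[:3,3],s['contact_force'],s['opening'])
d=np.array([599,12.6])-T[:2,3]; print('to bay centre in tool',T[:3,:3].T@np.r_[d,0])
```

```text
4.9833 [570.78 325.81 232.58] [ 0.26  0.23 -0.9 ] 16.849432777313332
to bay centre in tool [  -1.48   96.09 -299.44]
```

servo_tool(
  plan=[
    [-1,-12,6,-10,0],
    [-1,-12,12,-20,0],
    [-1,-12,13,-27,0],
    [-1,-12,13,-27,0],
    [-1,-12,13,-27,0],
    [-1,-12,13,-27,0],
    [-1,0,13,-27,0],
    [-1,0,12,-19,0],
  ],
)

```text
time_s: 5.65
ee_pos: [552.3, 115.7, 298.4]
tool_rot: [-1.496, 0.994, 1.497]
contact_force: [0.9, -0.5, -2.1]
opening: 16.8
```

servo_tool(
  plan=[
    [-1,0,0,0,0],
    [-1,0,0,0,0],
    [-1,0,0,0,0],
  ],
)

```text
time_s: 5.9
ee_pos: [552.6, 117.8, 297.7]
tool_rot: [-1.496, 0.994, 1.498]
contact_force: [-0.5, 0.1, -2.6]
opening: 16.7
```

```bash
cat >> h.py <<'E'
from scipy.optimize import least_squares
def bayfit(im,KE,p0,zt=43):
    """bay pose from orange wall-top pixels: distance to 142x102 rectangle at z=zt"""
    o=colmask(im,'orange'); ys,xs=np.nonzero(o); W=np.array([ray((x,y),zt,KE)[:2] for x,y in zip(xs,ys)])
    def sd(p):
        c,s=np.cos(p[2]),np.sin(p[2]); d=W-p[:2]; u=np.abs(np.c_[d[:,0]*c+d[:,1]*s,-d[:,0]*s+d[:,1]*c])-[71,51]
        return np.where((u>0).all(1),np.hypot(*np.maximum(u,0).T),u.max(1))
    W=W[np.abs(sd(p0))<35]
    p=np.array(p0,float)
    for g in (20,8,5):
        W=W[np.abs(sd(p))<max(g,6)*1.8]; p=least_squares(sd,p,loss='soft_l1',f_scale=2,x_scale=[1,1,.02]).x
    return p,len(W),np.abs(sd(p)).mean()
def bayprint(n,p0):
    KE=cam(n); im=ctrl.grab_frame(n); p,k,r=bayfit(im,KE,p0); print('bay',n,p,np.degrees(p[2]).round(2),k,r.round(2))
    v=im.copy()
    for h in (71,-2),:
        for a,b in ((73,53),(69,49)):
            q=proj(place(np.array([(a,b,43),(a,-b,43),(-a,-b,43),(-a,b,43.)]),p),KE); cv2.polylines(v,[q.round().astype(int)],True,(0,255,0),1)
    return p,v
E
python3 - <<'E'
from h import *
s=ctrl.observe(); T=tool(s); print(s['time_s'],T[:3,3])
p0=(599,12.6,-.15)
bayprint('top',p0)
p,v=bayprint('wrist',p0); cv2.imwrite('pics/w2.png',v[...,::-1])
E
```

```text
5.9 [552.63 117.78 297.74]
bay top [598.65  12.68  -0.2 ] -11.52 182 1.33
bay wrist [600.72  14.02  -0.19] -10.68 787 1.78
```

View pics/w2.png

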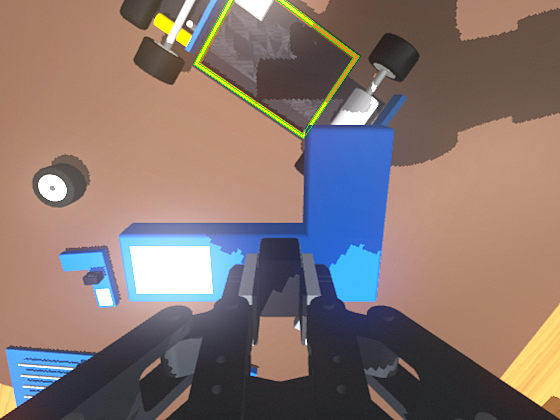

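The battery is held square. The green bay overlay lies on the orange walls (corners about (195,65), (358,57) and (305,137)) and agrees with the top camera to about 2 mm. Next I turn and carry it over the bay.

servo_tool(
  plan=[
    [-1,0,0,0,0.9],
    [-1,0,0,0,1],
    [-1,0,0,0,1],
    [-1,0,0,0,1],
    [-1,0,0,0,1],
    [-1,0,0,0,0.8],
    [-1,0,0,0,0],
    [-1,0,0,0,0],
  ],
)

```text
time_s: 6.67
ee_pos: [553.0, 118.9, 297.9]
tool_rot: [-1.066, 1.295, 1.066]
contact_force: [0.2, 0.0, -1.8]
opening: 17.0
```

servo_tool(
  plan=[
    [-1,10,-7,-9,0],
    [-1,20,-10,-15,0],
    [-1,25,-12,-17,0],
    [-1,25,-12,-17,0],
    [-1,25,-7,-10,0],
    [-1,25,-4.2,-4.4,0],
    [-1,20,0,0,0],
    [-1,10,0,0,0],
  ],
)

```text
time_s: 7.33
ee_pos: [588.6, 35.7, 134.6]
tool_rot: [-1.062, 1.3, 1.066]
contact_force: [-1.5, 0.2, -2.2]
opening: 16.8
```

servo_tool(
  plan=[
    [-1,5,0,0,0],
    [-1,0,0,0,0],
    [-1,0,0,0,0],
  ],
)

```text
time_s: 7.58
ee_pos: [590.8, 37.3, 134.2]
tool_rot: [-1.064, 1.294, 1.063]
contact_force: [0.9, 1.6, -1.8]
opening: 16.9
```

```bash
cat > tgt.py <<'E'
import sys
from h import *
bx,by,byaw,ox,oy=map(float,sys.argv[1:6]); byaw=np.radians(byaw)
s=ctrl.observe(); T=tool(s)
w=place(np.array([[ox,oy,0]]),(bx,by,byaw))[0]
yaw=np.degrees(np.arctan2(T[1,1],T[0,1])); e=(np.degrees(byaw)-yaw+90)%180-90
print(s['time_s'],'tcp',T[:3,3],'target',w,'tool shift y,z',(T[:3,:3].T@np.r_[w[:2]-T[:2,3],0])[1:],'turn units',-e/6,'yaw',yaw,'open',s['opening'],'q6',s['joint_positions'][5])
E
python3 tgt.py 600 13.5 -10.9 -14 21
python3 - <<'E'
from h import *
p,v=bayprint('wrist',(600,13.5,-.19)); KE=cam('wrist'); T=tool()
y=np.arctan2(-T[1,1],-T[0,1])
for b in B['battery']:
    h=cv2.convexHull(proj(place(corners(b),(T[0,3],T[1,3],y),T[2,3]-21),KE).astype(np.float32)).astype(int); cv2.polylines(v,[h],True,(255,0,255),1)
cv2.imwrite('pics/w3.png',v[...,::-1])
E
```

```text
7.5833 tcp [590.78  37.29 134.16] target [590.22  36.77   0.  ] tool shift y,z [ 0.44 -0.62] turn units -0.05182852383120936 yaw 168.78902885701274 open 16.865358717829896 q6 -0.5892192051408839
bay wrist [601.25  13.19  -0.19] -10.65 1214 1.15
```

View pics/w3.png

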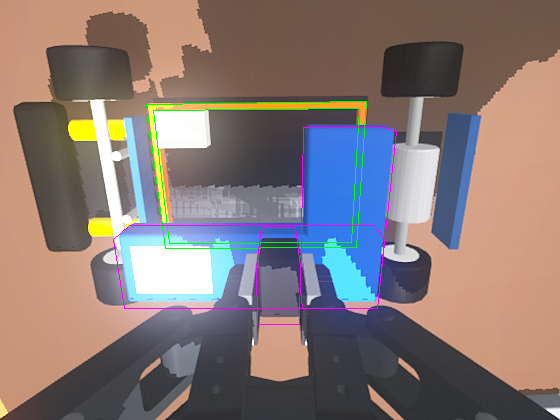

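The battery model overlay matches the held battery, and its foot is over the bay's rear right, with the servo clear at (185,130). Lowering it now.

servo_tool(
  plan=[
    [-1,10,0,-0.5,0],
    [-1,15,0,0,0],
    [-1,15,0,0,0],
    [-1,10,0,0,0],
    [-1,8,0,0,0],
    [-1,5,0,0,0],
    [-1,4,0,0,0],
    [-1,3,0,0,0],
  ],
)

```text
time_s: 8.3
ee_pos: [590.3, 36.6, 63.2]
tool_rot: [-1.063, 1.296, 1.063]
contact_force: [-0.4, -0.1, -1.4]
opening: 17.0
```

servo_tool(
  plan=[
    [-1,3,0,0,0],
    [-1,2,0,0,0],
    [-1,2,0,0,0],
    [-1,1,0,0,0],
    [-1,0,0,0,0],
  ],
)

```text
time_s: 8.72
ee_pos: [590.2, 36.5, 55.7]
tool_rot: [-1.063, 1.296, 1.063]
contact_force: [-1.1, 0.2, 0.4]
opening: 17.0
```

servo_tool(
  plan=[
    [-1,1,0,0,0],
    [-1,0.7,0,0,0],
    [-1,0,0,0,0],
  ],
)

```text
time_s: 8.97
ee_pos: [590.2, 36.5, 55.7]
tool_rot: [-1.064, 1.295, 1.063]
contact_force: [-8.2, 1.9, 16.5]
opening: 16.9
```

servo_tool(
  plan=[
    [-1,-0.7,0,0,0],
    [-0.3,0,0,0,0],
    [-0.2,0,0,0,0],
    [-0.1,0,0,0,0],
    [-0.1,0,0,0,0],
    [-0.1,-5,0,0,0],
    [-0.1,-15,0,0,0],
    [-0.1,-25,0,0,0],
  ],
)

```text
time_s: 9.63
ee_pos: [588.4, 36.0, 97.6]
tool_rot: [-1.062, 1.301, 1.065]
contact_force: [0.1, 0.3, -0.4]
opening: 38.2
```

servo_tool(
  plan=[
    [0,-30,0,0,0],
    [0,-35,0,0,0],
    [0,-35,0,10,0],
    [0,-30,0,20,0],
    [0.5,-10,0,20,0],
    [1,0,0,10,0],
    [1,0,0,0,0],
    [1,0,0,0,0],
  ],
)

```text
time_s: 10.3
ee_pos: [601.1, 95.5, 238.2]
tool_rot: [-1.063, 1.297, 1.064]
contact_force: [-0.2, 0.1, -0.9]
opening: 84.9
```

```bash
python3 tgt.py 380.6 333.2 -9 0 0
python3 - <<'E'
from h import *
for n in ('wrist','top'):
    p,v=bayprint(n,(600.5,13.5,-.19)); KE=cam(n)
    for d in ctrl.masks_of('battery',n):
        q,e=fit('battery',d['mask'],KE,33); dq=q[:2]-p[:2]; c,s=np.cos(p[2]),np.sin(p[2]); print(d['conf'],d['bbox'],'in car',dq[0]*c+dq[1]*s,-dq[0]*s+dq[1]*c,np.degrees(q[2]-p[2]),e)
    if n=='wrist': cv2.imwrite('pics/w4.png',v[...,::-1])
E
```

```text
10.3 tcp [601.1   95.52 238.2 ] target [380.6 333.2   0. ] tool shift y,z [262.6  190.14] turn units -0.37334463164534765 yaw 168.75993221012791 open 84.89840508395753 q6 -0.6739103362585975
bay wrist [601.11  13.65  -0.19] -11.04 939 1.11
0.8 [198.9, 41.6, 136.1, 97.6] in car -15.991216401192318 19.31031202931992 -0.08816977041247365 0.08954304456710815
0.69 [183.7, 352.3, 57.6, 36.7] in car 73.94828186423483 518.1654765334846 -46.54986156162515 1.0
bay top [598.78  12.81  -0.18] -10.34 145 1.2
0.98 [292.8, 168.8, 38.8, 55.7] in car -13.189139714169418 20.937986494731373 -1.473822354514606 0.25668880343437195
0.84 [151.2, 121.3, 34.3, 40.4] in car 63.82688743382424 369.88975527328137 141.63876015327807 1.311926007270813
```

View pics/w4.png

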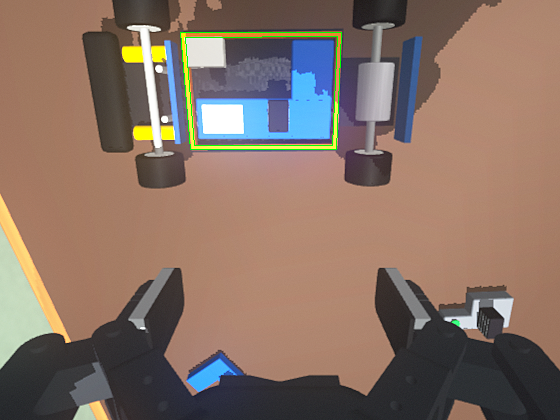

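The battery lies flat in the bay at about (-15, 20) in car axes, with play visible all round. Now for the controller, which shows at the lower right (490,315).

servo_tool(
  plan=[
    [1,0,15,8,0],
    [1,0,30,17,0],
    [1,0,36,20,0],
    [1,0,36,20,0],
    [1,0,36,20,0],
    [1,0,36,20,0],
    [1,0,36,20,0],
    [1,10,30,20,0],
  ],
)

```text
time_s: 11.17
ee_pos: [378.9, 288.4, 230.8]
tool_rot: [-1.062, 1.293, 1.063]
contact_force: [0.4, 0.2, 0.8]
opening: 85.5
```

servo_tool(
  plan=[
    [1,20,8,5,0],
    [1,10,0,0,0],
    [1,0,0,0,0],
    [1,0,0,0,0],
  ],
)

```text
time_s: 11.5
ee_pos: [373.6, 293.1, 199.0]
tool_rot: [-1.064, 1.298, 1.062]
contact_force: [-0.3, -0.2, 0.9]
opening: 85.6
```

```bash
python3 look.py controller w5
```

```text
11.5 [373.55 293.07 199.  ] yaw of tool y 168.7014035838738 [ 1.08  0.05 -0.46  0.   -1.06 -1.28]
0.77 [233.0, 188.8, 83.9, 53.8] [379.53 334.25  -0.13] -7.631137873792084 0.105
```

View pics/w5.png

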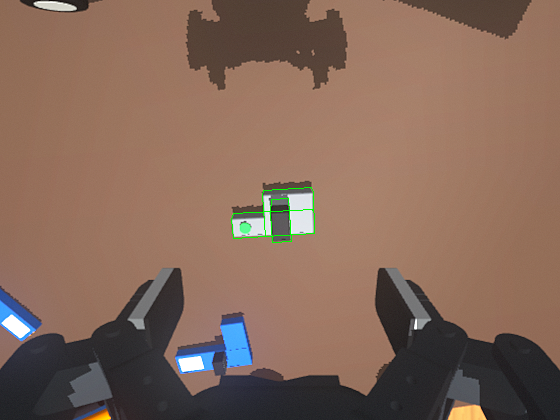

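The overlay fits the grey controller at (275,215), with its green lamp to the left (noseward). Grasping it.

servo_tool(
  plan=[
    [0.5,0,1.1,20.8,0],
    [0.2,8,1.1,20.7,0],
    [0.1,30,0,0,-0.5],
    [0.1,35,0,0,0],
    [0.1,35,0,0,0],
    [0.1,30,0,0,0],
    [0.1,15,0,0,0],
    [0.1,10,0,0,0],
  ],
)

```text
time_s: 12.27
ee_pos: [379.7, 333.8, 34.7]
tool_rot: [-1.102, 1.277, 1.1]
contact_force: [-0.3, 0.4, 0.6]
opening: 46.9
```

servo_tool(
  plan=[
    [0.1,10,0,0,0],
    [0.1,5,0,0,0],
    [0.1,0,0,0,0],
    [0.1,0,0,0,0],
  ],
)

```text
time_s: 12.6
ee_pos: [379.7, 335.5, 22.0]
tool_rot: [-1.102, 1.273, 1.102]
contact_force: [0.3, 0.2, 0.1]
opening: 46.9
```

```bash
python3 tgt.py 379.5 334.2 -8.2 0 0
```

```text
12.6 tcp [379.69 335.48  22.01] target [379.5 334.2   0. ] tool shift y,z [ 0.   -1.29] turn units -0.015307286243971893 yaw 171.70815628253618 open 46.883726321779164 q6 -1.25699971145807
```

Close and lift.

servo_tool(
  plan=[
    [-1,0,0,-1,0],
    [-1,0,0,0,0],
    [-1,0,0,0,0],
    [-1,0,0,0,0],
    [-1,0,0,0,0],
    [-1,0,0,0,0],
    [-1,-10,0,0,0],
    [-1,-25,0,0,0],
  ],
)

```text
time_s: 13.27
ee_pos: [377.8, 332.1, 54.8]
tool_rot: [-1.104, 1.28, 1.101]
contact_force: [-0.5, 0.4, -0.8]
opening: 16.7
```

servo_tool(
  plan=[
    [-1,-35,0,0,0],
    [-1,-35,0,0,0],
    [-1,-35,0,0,0],
    [-1,-35,0,0,0],
    [-1,-25,0,0,0],
    [-1,0,0,0,0.4],
    [-1,0,0,0,0],
    [-1,0,0,0,0],
  ],
)

```text
time_s: 13.93
ee_pos: [378.6, 333.6, 221.5]
tool_rot: [-1.071, 1.291, 1.072]
contact_force: [0.2, -0.3, -1.8]
opening: 16.8
```

```bash
python3 tgt.py 600.7 13.5 -10.8 13 -18; python3 look.py controller w6 200
```

```text
13.9333 tcp [378.55 333.59 221.53] target [610.1   -6.62   0.  ] tool shift y,z [-290.38 -291.6 ] turn units 0.026600249467743236 yaw 169.35960149680645 open 16.83509575941769 q6 -1.2972839793938482
13.9333 [378.55 333.59 221.53] yaw of tool y 169.35960149680645 [ 1.11  0.08 -0.37 -0.   -1.12 -1.3 ]
0.74 [176.8, 206.6, 175.5, 116.5] [378.52 332.85  -0.18] -10.27122015636491 0.364
```

servo_tool(
  plan=[
    [-1,0,-14,-14,0],
    [-1,0,-24,-24,0],
    [-1,0,-27,-27,0],
    [-1,0,-27,-27,0],
    [-1,0,-27,-27,0],
    [-1,0,-27,-27,0],
    [-1,0,-27,-27,0],
    [-1,0,-27,-27,0],
  ],
)

```text
time_s: 14.7
ee_pos: [538.7, 98.4, 220.2]
tool_rot: [-1.071, 1.293, 1.072]
contact_force: [0.4, 1.9, -0.4]
opening: 17.0
```

servo_tool(
  plan=[
    [-1,5,-27,-27,0],
    [-1,10,-27,-27,0],
    [-1,15,-20,-20,0],
    [-1,20,-12,-12,0],
    [-1,20,-4,-5,0],
    [-1,5,0,0,0],
    [-1,0,0,0,0],
    [-1,0,0,0,0],
  ],
)

```text
time_s: 15.37
ee_pos: [609.8, -5.4, 146.2]
tool_rot: [-1.071, 1.293, 1.072]
contact_force: [-0.2, -0.4, -0.1]
opening: 16.8
```

```bash
python3 tgt.py 600.7 13.5 -10.8 13 -18
python3 - <<'E'
from h import *
p,v=bayprint('wrist',(600.7,13.5,-.19)); KE=cam('wrist'); T=tool()
y=np.arctan2(-T[1,1],-T[0,1])
for k,q,z in (('controller',(T[0,3],T[1,3],y),T[2,3]-21),('battery',(*place(np.array([[-14,21,0.]]),(600.7,13.5,-.1885))[0][:2],-.1885),33)):
  for b in B[k]:
    h=cv2.convexHull(proj(place(corners(b),q,z),KE).astype(np.float32)).astype(int); cv2.polylines(v,[h],True,(255,0,255),1)
cv2.imwrite('pics/w7.png',v[...,::-1])
E
```

```text
15.3667 tcp [609.81  -5.37 146.22] target [610.1   -6.62   0.  ] tool shift y,z [-0.51 -1.17] turn units 0.02734119993048978 yaw 169.36404719958293 open 16.846390833442342 q6 -0.4971605301748669
bay wrist [601.26  12.4   -0.19] -10.64 1762 1.45
```

View pics/w7.png

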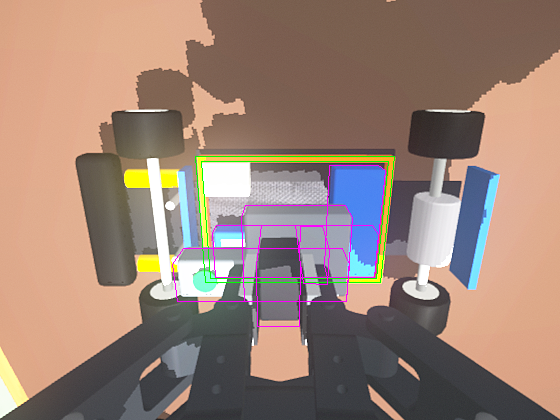

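The controller hangs aligned over the gap between the battery's foot, its long leg and the servo. Lowering it.

servo_tool(
  plan=[
    [-1,10,-0.5,-1.2,0],
    [-1,18,0,0,0],
    [-1,18,0,0,0],
    [-1,12,0,0,0],
    [-1,8,0,0,0],
    [-1,5,0,0,0],
    [-1,4,0,0,0],
    [-1,3,0,0,0],
  ],
)

```text
time_s: 16.08
ee_pos: [610.7, -6.6, 68.6]
tool_rot: [-1.071, 1.29, 1.071]
contact_force: [-0.6, -0.1, -0.8]
opening: 16.9
```

servo_tool(
  plan=[
    [-1,3,0,0,0],
    [-1,3,0,0,0],
    [-1,2,0,0,0],
    [-1,2,0,0,0],
    [-1,1,0,0,0],
    [-1,0,0,0,0],
    [-1,0,0,0,0],
  ],
)

```text
time_s: 16.67
ee_pos: [610.4, -7.0, 57.3]
tool_rot: [-1.071, 1.292, 1.071]
contact_force: [-0.3, 0.2, -0.8]
opening: 16.8
```

servo_tool(
  plan=[
    [-1,1,0,0,0],
    [-1,0.7,0,0,0],
    [-1,0.5,0,0,0],
    [-1,0,0,0,0],
    [-1,0,0,0,0],
  ],
)

```text
time_s: 17.08
ee_pos: [610.4, -7.0, 55.4]
tool_rot: [-1.071, 1.291, 1.071]
contact_force: [-1.2, -0.3, 3.2]
opening: 17.2
```

servo_tool(
  plan=[
    [-1,0.3,0,0,0],
    [-0.4,0,0,0,0],
    [-0.2,0,0,0,0],
    [-0.1,0,0,0,0],
    [-0.1,0,0,0,0],
    [-0.1,-5,0,0,0],
    [-0.1,-15,0,0,0],
    [-0.1,-25,0,0,0],
  ],
)

```text
time_s: 17.75
ee_pos: [608.6, -7.3, 98.1]
tool_rot: [-1.069, 1.296, 1.073]
contact_force: [0.0, -0.1, 0.3]
opening: 38.3
```

servo_tool(
  plan=[
    [0,-30,0,0,0],
    [0,-35,0,10,0],
    [0,-35,0,25,0],
    [0,-20,0,30,0],
    [0.5,0,0,25,0],
    [0.5,0,0,10,0],
    [0.5,0,0,0,0],
    [0.5,0,0,0,0],
  ],
)

```text
time_s: 18.42
ee_pos: [628.2, 90.7, 218.1]
tool_rot: [-1.071, 1.293, 1.072]
contact_force: [-0.3, 0.5, -0.7]
opening: 64.0
```

Run:
```python
from h import *
p,v=bayprint('wrist',(600.7,13.5,-.19)); KE=cam('wrist')
for l in ('battery','controller'):
  for d in ctrl.masks_of(l,'wrist')[:2]:
    q,e=fit(l,d['mask'],KE,33); dq=q[:2]-p[:2]; c,s=np.cos(p[2]),np.sin(p[2]); print(l,d['conf'],d['bbox'],'in car',dq[0]*c+dq[1]*s,-dq[0]*s+dq[1]*c,np.degrees(q[2]-p[2]),e)
cv2.imwrite('pics/w8.png',cv2.resize(v[:260,120:400],None,fx=2,fy=2)[...,::-1])
ctrl.grab_frame('top')
for d in ctrl.masks_of('wrong_battery','top'): print(d['bbox'],d['conf'])
print(ctrl.observe()['contact_force'],ctrl.observe()['ee_pos'])
```

```text
bay wrist [601.15  13.87  -0.19] -10.7 1729 1.19
battery 0.77 [222.8, 36.1, 149.1, 105.4] in car -15.273855075082173 18.853325005668452 -1.194163785912834 0.06239552050828934
battery 0.67 [431.9, 402.3, 25.2, 17.7] in car -217.46837039469227 432.36581779593877 134.22676559020783 0.47464072704315186
controller 0.65 [220.4, 37.0, 101.7, 58.3] in car 12.19354187015488 -19.56713085223012 0.9181164337497361 0.0757707804441452
[423.3, 177.9, 38.3, 56.4] 0.72
[ 0.62  0.44 -0.55] [628.51  89.6  218.4 ]
```

View pics/w8.png

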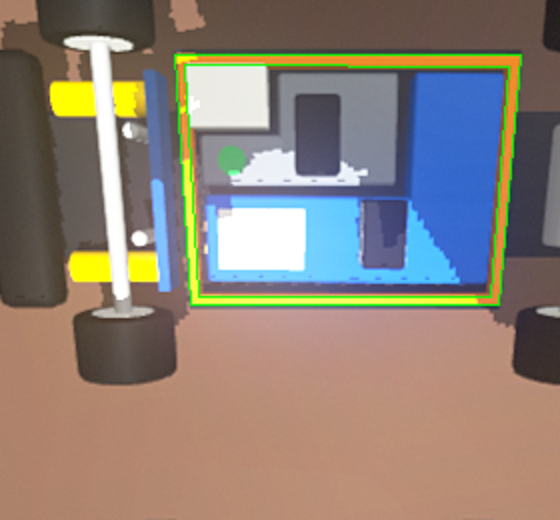

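The picture shows both parts flat in the bay and nested clear of the servo (220,95), with dark gaps between them. Both poses are well inside tolerance, so I'm handing the job in.

```bash
python3 -c "
from workcell import ctrl
print(ctrl.sign_off())"
```

```text
the job is handed in; nothing more can be done
None
```

I set both the blue battery (the largest of the look-alikes) and the grey controller down in the bay and let them go, then handed the job in at about 18.5 s. `sign_off` gave no verdict, as expected.

| Part | Measured place in the car (mm) | Stated place (mm) | Angle to the car |
|---|---|---|---|
| Battery | x -15, y 19 | x -14, y 21 | about 1° |
| Controller | x 12, y -20 | x 13, y -18 | about 1° |

- **Fit:** the last wrist picture shows both nested flat, clear of the servo, with gaps all round. I did not measure underside height or tilt directly. Both parts touched the floor with the tool at about 55.5 mm, as expected within 2 mm.
- **Red battery:** I never touched it, and the top camera still sees it in the same place.
- **Robot:** it finished well above the car, touching nothing. The highest contact force in the readings was about 18 N, while setting the battery down.
- **Disagreements:**
  - The wrist and top cameras differed by about 2 mm on the bay's position.
  - My first outline fit of the bay was poor, so I replaced it with a fit to the orange walls.

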